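# Lock the roller mixer's speed dial and cover it

## Task

Lock the speed setting of the tube roller mixer: turn only the small wing knob in the middle of its dial clockwise (seen from above) until it is snug against its stop, without dragging the outer speed ring round, and leave it there. Then put the clear dust cover over the dial so that it sits flat on the panel. Leave the rack, the bottle and the tray where they are.

Things in the scene. Friction and masses are not known exactly. Their poses are not given: they have to be found in the camera images.
- mixer: Bench-top tube roller mixer, white housing 260 (x) x 220 (y) x 55 mm high, fixed to the bench, rubber rollers with tubes at its far (+x) end (tops 75 mm above the bench, tubes 87 mm), flat bare-metal control panel at its near (-x) end. Origin: centre of its underside, on the bench; z up. Yaw varies.
- dial_seat (a point): Point on the panel surface (55 mm above the bench) on the dial's vertical axis; in the mixer's frame at (-65, 0, 55) mm. A fixed round boss, diameter 72 mm and 6 mm high, stands on the panel here, and on it the outer ring and the inner knob turn about the same vertical axis.
- speed_ring: Outer ring of the dial: grey, finely ribbed, diameter 67 mm, 16 mm high, from 6 to 22 mm above the panel. Origin: on the dial axis, at its underside (6 mm above the panel); z up; its white mark lies towards its own -x. It stays where it is by friction and slips at about 0.22 N m. It must not be turned (5 degrees of drag already spoil the setting).
- ring_mark (a point): Outer end of the white line on the top of the outer ring, 30 mm from the dial axis, 22 mm above the panel.
- lock_knob: Inner knob of the dial, grey: a disc of diameter 31 mm on top of the ring and on it an upright wing 30 mm long (knob's own x) and 12 mm thick (its y), upright faces from 27 to 53 mm above the panel. Origin: on the dial axis, 6 mm above the panel; z up. Clockwise from above locks. It turns with a steady friction of 0.05 N m until it meets a springy rubber stop hidden in the ring.
- knob_top (a point): Top centre of the wing, on the dial axis, 53 mm above the panel. The hidden stop is met 40 to 143 degrees from the start (cannot be seen); past first touch it adds about 0.017 N m per degree. Snug: 0.12 N m felt at the knob (0.07 on the stop) for 0.3 s. From 0.27 N m felt (0.22 on the stop) the ring is dragged.
- wing_end (a point): End of the wing with the white line (towards the knob's own -x), 15 mm from the dial axis, at the wing's top. The knob's friction opposes its last motion, so after an arm settles back a little the felt torque is up to 0.05 N m under that on the stop (while turning, 0.05 over). Let go when snug, the knob springs back a few degrees and its friction keeps it resting on the stop; turned back 2 degrees more it is not locked.
- cover: Dust cover: a clear plastic bell, open below, outer diameter 88 mm (93 over the white bead at its rim), inner 82 mm, 62 mm high, with an upright white grip stub on top, diameter 22 mm, 62 to 86 mm above the rim. 80 g. Origin: centre of its underside (rim plane); z up. Starts upright on the bench beside the mixer; belongs over the dial, rim on the panel round the boss (5 mm play all round).
- tube_rack: Bystander: white rack 50 (x) x 116 (y) mm with ten capped tubes, 106 mm high overall, loose. Origin: centre of its underside.
- reagent_bottle: Bystander: closed amber bottle, diameter 60 mm, 130 mm high, loose. Origin: centre of its underside.
- tray: Bystander: shallow clear tray 120 (x) x 160 (y) x 40 mm with two tubes in it, loose. Origin: centre of its underside.
Things that resemble listed ones, but are neither listed nor needed, are in the scene too. Leave any green or purple look-alike of the cover alone.

How it is judged:
By the outcome, as a careful person would: the job done as asked, in the order asked, and still so for the second after the job is handed in, with the robot touching nothing.
It also fails if it takes over 72 s, if anything falls off the work surface, if the arm or the gripper's body presses on something with over 40 N, if the wrist force passes 120 N, or if a joint passes its speed limit or range.

## Robot

A 6-joint arm with a two-finger parallel gripper is mounted at the origin on the work surface. World frame = base frame: x ahead of the robot, y to its left, z up, the work surface at z = 0. Lengths are in m, angles in rad, forces in N, time in s.
With the tool pointing down it reaches from about 0.35 to 0.85 m from the base axis. Payload 8.1 kg.
Tool frame: the origin (TCP) lies midway between the tips of the shut fingers; the grasp point (between the pads) lies 19 mm behind it; z points along the fingers, y is the line along which they close (so a half turn about z gives the same grasp; the last joint's range is limited). The gripper opens to 93 mm and grips with 3 to 60 N. Pads are 15 mm wide; open, the fingers measure 128 mm over their backs; the gripper's body (75 mm by 188 mm) begins 65 mm behind the grasp point.
Start: joints at [1.041, 0.13, 1.488, -0, 1.523, -0.085], TCP at [0.258, 0.542, 0.219] pointing down, gripper open.
Joint ranges: [-2.96, 2.96], [-0.89, 2.26], [0.02, 2.5], [-1.34, 4.48], [0, 2.73], [-2.66, 2.66]. Speed limits (rad/s): [2.39, 2.39, 2.79, 3.14, 3.14, 3.14].

## Interface

Orientations are given as a unit quaternion [w, x, y, z].
In Python, from rig import manip gives the robot as it stands.
- The arm moves only by the tool move_arm, never from a script. Its argument "increments" is one flat list of numbers, 7 for each row, row after row: the shift along the tool's x, y, z in m, then the turn, a rotation vector about the tool's x, y, z in degrees, then the opening in per cent of the stroke, from 0 (shut) to 100 (fully open). A call has 1 to 5 rows; each row is the pose to reach, as a shift and turn from the pose commanded when the call began, along the tool's axes at that moment; what a row does not reach only later rows make up. A row lasts 1/8 s, in which the tool goes at most 62.5 mm and 10.7 degrees, less where a joint would pass 70% of its speed; a pose out of reach is approached as far as the arm can. A call with a gripper value outside its range is refused whole. The fingers move at their own pace and stop on an object; "grip_force" is the grip in N (left out, the last holds). Time passes only in rows, so rows that repeat a pose let the fingers close. It gives the time, the measured TCP pose, the force, the opening and the grip force at its end, in the units of the state.
- manip.read_state(): the state, without advancing time (a new reading comes with each control period).
- manip.get_image(name): name is "side" or "top" or "wrist"; returns the picture (400x640x3 uint8, blue, green, red); there is no depth.
- manip.camera_model(name): a dict with "mtx" (3x3 intrinsics, pixels), "pose" (4x4, takes a point from camera to world coordinates). Camera axes: x right, y up, looking along -z (the intrinsics and any distortion apply to the point x, -y, -z); pixel columns grow to the right and rows downward; lengths in m; the calibration is good to about 2 mm. A picture is of the moment at which its call begins: read the wrist's pose just before it. camera_model takes no time and is no camera call; for the wrist camera it gives the pose at the moment of the call.
- manip.sign_off(): hands the job in; it is judged then, once.
The state is a dict: "clock": time; "joint_pos": joint angles; "qvel": joint speeds; "joint_torque": joint torques, N m; "position": TCP position; "orientation": TCP orientation; "wrist_force": force on the tool from outside, world axes, zero at the start; "moment": the same for the moment, N m; "width": finger opening in m; "gripper_force": force on a finger pad.
Only numpy, scipy, OpenCV 4.12 (cv2) and the standard library are available. Lean on these libraries where they do the work, as an engineer would, in place of code of your own. Each camera call takes 0.05 s, during which the arm holds its last target. There are 200 camera calls.

## Working session

There is one attempt and no reset: what is moved stays moved. The work goes in short steps, Python scripts to look and compute and a tool call to move; the robot and the scene stay as the last step left them, time stands still between calls to the robot, and variables do not carry over. Pictures are saved under pics/ and viewed, at most 10 in all, crops included, and the job is handed in when it is done.

Besides the shell and the picture viewer there is one more tool, called after "Emit:" by a JSON object that holds its "op" and its "data", one argument or row to a line. move_arm: Moves the arm, as the interface text tells. Its arguments: {"type":"object","properties":{"increments":{"type":"array"},"grip_force":{"type":"number"}},"required":["increments"]}

```bash
ls; mkdir -p pics; python3 - <<'E'
from rig import manip
import cv2,numpy as np
s=manip.read_state();print({k:np.round(v,3) for k,v in s.items()})
ims=[manip.get_image(n) for n in("top","side","wrist")]
for n,i in zip(("top","side","wrist"),ims):
    cv2.imwrite(f"pics/{n}0.png",i); m=manip.camera_model(n);print(n,np.round(m["mtx"],1).tolist(),np.round(m["pose"],3).tolist(),[k for k in m])
E
```

```text
pics
{'clock': np.float64(0.0), 'joint_pos': array([ 1.041,  0.131,  1.489,  0.   ,  1.523, -0.085]), 'qvel': array([ 0.   , -0.   ,  0.001, -0.001,  0.001, -0.   ]), 'joint_torque': array([ 0.0000e+00, -5.5984e+01, -4.9176e+01,  7.7000e-02,  3.5000e-02,
       -0.0000e+00]), 'position': array([0.258, 0.541, 0.218]), 'orientation': array([-0.   ,  0.221,  0.975, -0.001]), 'wrist_force': array([-0.   ,  0.212,  0.729]), 'moment': array([ 0.037, -0.024, -0.02 ]), 'gripper_force': np.float64(0.0), 'width': np.float64(0.093)}
top [[380.2, 0.0, 329.8], [0.0, 380.2, 198.4], [0.0, 0.0, 1.0]] [[-0.017, 0.994, -0.104, 0.392], [-1.0, -0.016, 0.01, 0.052], [0.008, 0.104, 0.995, 1.315], [0.0, 0.0, 0.0, 1.0]] ['mtx', 'pose']
side [[466.2, 0.0, 317.7], [0.0, 466.2, 202.5], [0.0, 0.0, 1.0]] [[-0.976, 0.115, -0.186, 0.214], [-0.219, -0.533, 0.817, 1.302], [-0.005, 0.838, 0.545, 0.913], [0.0, 0.0, 0.0, 1.0]] ['mtx', 'pose']
wrist [[312.2, 0.0, 322.2], [0.0, 312.2, 200.8], [0.0, 0.0, 1.0]] [[0.43, -0.875, -0.222, 0.197], [0.903, 0.417, 0.106, 0.571], [-0.0, -0.246, 0.969, 0.384], [0.0, 0.0, 0.0, 1.0]] ['mtx', 'pose']
```

View pics/top0.png

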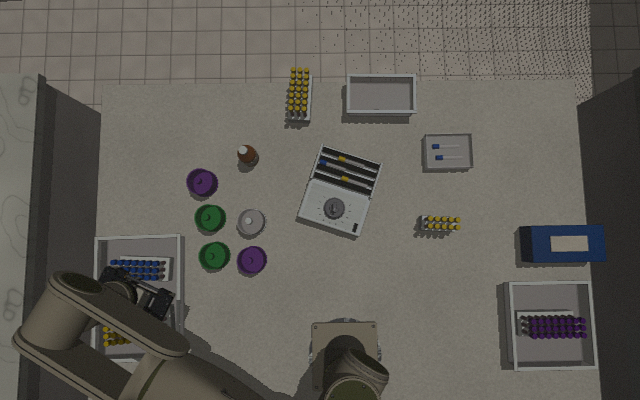

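View pics/side0.png

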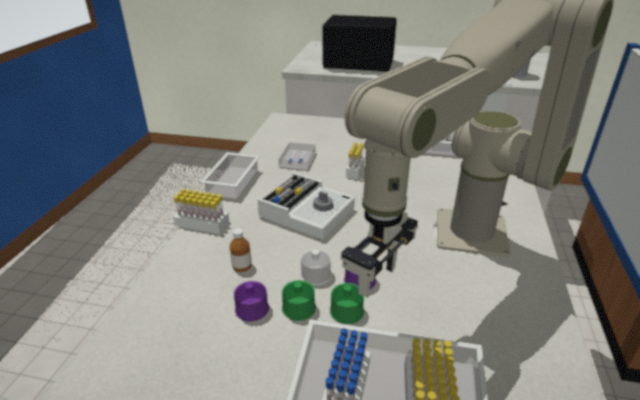

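The top view shows the dial at (333,208) and the clear cover at (251,222). In the side view the dial is at (323,198) and the cover at (316,265).

Things that could be taken for the cover (top view): clear (251,222), green (210,218) and (214,255), purple (202,182) and (251,260). I choose the clear one and check it in a close crop.

```bash
cat > h.py <<'E'
from rig import manip
import cv2,numpy as np
from scipy.spatial.transform import Rotation as R
def ray(m,px):
    K,P=m["mtx"],m["pose"]; d=np.linalg.inv(K)@[px[0],px[1],1.]; d=P[:3,:3]@[d[0],-d[1],-d[2]]
    return P[:3,3],d/np.linalg.norm(d)
def plane(m,px,z):
    o,d=ray(m,px); return o+d*(z-o[2])/d[2]
def cross(rs):  # least-squares point of rays, and rms miss
    A=[np.eye(3)-np.outer(d,d) for o,d in rs]; p=np.linalg.solve(sum(A),sum(a@o for a,(o,d) in zip(A,rs)))
    return p,np.sqrt(np.mean([np.sum((a@(p-o))**2) for a,(o,d) in zip(A,rs)]))
def proj(m,p):
    P=m["pose"]; c=P[:3,:3].T@(np.asarray(p)-P[:3,3]); c=np.array([c[0],-c[1],-c[2]]); q=m["mtx"]@c; return q[:2]/q[2]
def tool(p,s=None):  # world point in the tool frame
    s=s or manip.read_state(); q=s["orientation"]; return R.from_quat([q[1],q[2],q[3],q[0]]).inv().apply(np.asarray(p)-s["position"])
E
python3 - <<'E'
import cv2,numpy as np
t=cv2.imread("pics/top0.png");s=cv2.imread("pics/side0.png")
f=lambda im,x,y:cv2.resize(im[y-33:y+33,x-40:x+40],None,fx=5,fy=4.5*10/9,interpolation=cv2.INTER_CUBIC)[:300] if 0 else cv2.resize(im[y-30:y+30,x-40:x+40],(400,300),interpolation=cv2.INTER_CUBIC)
cv2.imwrite("pics/c1.png",np.vstack([np.hstack([f(t,333,208),f(t,251,222)]),np.hstack([f(s,323,202),f(s,316,265)])]))
E
```

```text
(no output)
```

View pics/c1.png

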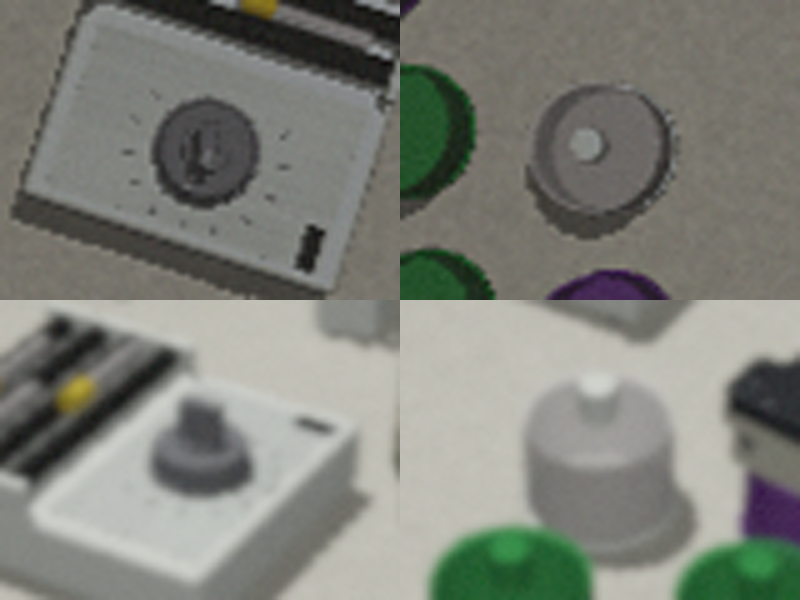

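The crop confirms the clear cover: its white stub top is at top (248.4,221.0) and side (316,251.4). The dial's ring centre is at top (334,208.4), and its wing top at side (323.2,192). The wing's direction needs the wrist camera.

```bash
python3 - <<'E'
from h import *
t=manip.camera_model("top");s=manip.camera_model("side")
for n,a,b in(("stub",(248.4,221),(316,251.4)),("knob",(333.3,208.5),(323.2,192))):
    p,e=cross([ray(t,a),ray(s,b)]);print(n,p.round(3),e.round(4))
print("ring@77",plane(t,(334,208.4),.077), "knob@108",plane(t,(333.3,208.5),.108),plane(s,(323.2,192),.108),"stub@86",plane(t,(248.4,221),.086),plane(s,(316,251.4),.086))
# panel edge direction from top crop: near edge (20,190)->(330,290) /5+(293,178)
a=plane(t,(297,216),.055);b=plane(t,(359,236),.055);print(np.degrees(np.arctan2(*(a-b)[1::-1])))
k=plane(t,(333.5,208.5),.1); st=manip.read_state()
q=st["orientation"];print("tool axes",R.from_quat([q[1],q[2],q[3],q[0]]).as_matrix().round(3).tolist(),"knob in tool",tool(k).round(3))
E
```

```text
stub [0.449 0.304 0.082] 0.0019
knob [0.485 0.03  0.108] 0.0001
ring@77 [0.48762037 0.02694204 0.077     ] knob@108 [0.48493624 0.02980723 0.108     ] [0.48508825 0.03009733 0.108     ] stub@86 [0.45066699 0.303942   0.086     ] [0.44610516 0.3085722  0.086     ]
71.20673362459507
tool axes [[-0.903, 0.43, -0.001], [0.43, 0.903, -0.001], [0.0, -0.001, -1.0]] knob in tool [-0.426 -0.364  0.118]
```

Emit:
{"op": "move_arm", "data": {
  "increments": [-0.42, -0.36, -0.02, 0, 0, 0, 100, -0.42, -0.36, -0.02, 0, 0, 0, 100, -0.42, -0.36, -0.02, 0, 0, 0, 100, -0.42, -0.36, -0.02, 0, 0, 0, 100, -0.42, -0.36, -0.02, 0, 0, 0, 100]
}}

```text
clock: 0.78
position: [0.3851, 0.2543, 0.2298]
orientation: [0.0, 0.22, 0.975, 0.0]
wrist_force: [1.0, 0.8, -0.7]
width: 0.0927
gripper_force: 0.0
```

```bash
python3 -c "
from h import *
print(tool([.485,.029,.20]).round(3))"
```

```text
[-0.187 -0.16   0.03 ]
```

Emit:
{"op": "move_arm", "data": {
  "increments": [-0.187, -0.16, 0.01, 0, 0, 0, 50, -0.187, -0.16, 0.01, 0, 0, 0, 50, -0.187, -0.16, 0.01, 0, 0, 0, 50, -0.187, -0.16, 0.01, 0, 0, 0, 50, -0.187, -0.16, 0.01, 0, 0, 0, 50]
}}

```text
clock: 1.4
position: [0.4853, 0.0275, 0.2193]
orientation: [-0.0, 0.223, 0.975, -0.001]
wrist_force: [0.2, 1.3, 0.2]
width: 0.0483
gripper_force: 0.0
```

```bash
python3 - <<'E'
from h import *
m=manip.camera_model("wrist");s=manip.read_state();i=manip.get_image("wrist");t=manip.get_image("top")
print(s["position"].round(4),s["joint_pos"].round(3),s["moment"].round(3),tool([.485,.029,.2]).round(3))
np.savez("w1.npz",mtx=m["mtx"],pose=m["pose"]);cv2.imwrite("pics/w1.png",i)
p=proj(m,[.485,.029,.1]);print(p)
x,y=map(int,p);x0,y0=max(x-100,0),max(y-75,0);print(x0,y0);cv2.imwrite("pics/w1c.png",cv2.resize(i[y0:y0+150,x0:x0+200],None,fx=4,fy=4,interpolation=cv2.INTER_CUBIC))
E
```

```text
[0.4853 0.0275 0.2193] [-4.800e-02 -1.820e-01  1.794e+00 -1.000e-03  1.530e+00 -1.169e+00] [ 0.012 -0.004 -0.015] [-0.001 -0.001  0.02 ]
[322.75798017 195.0828291 ]
222 120
```

View pics/w1c.png

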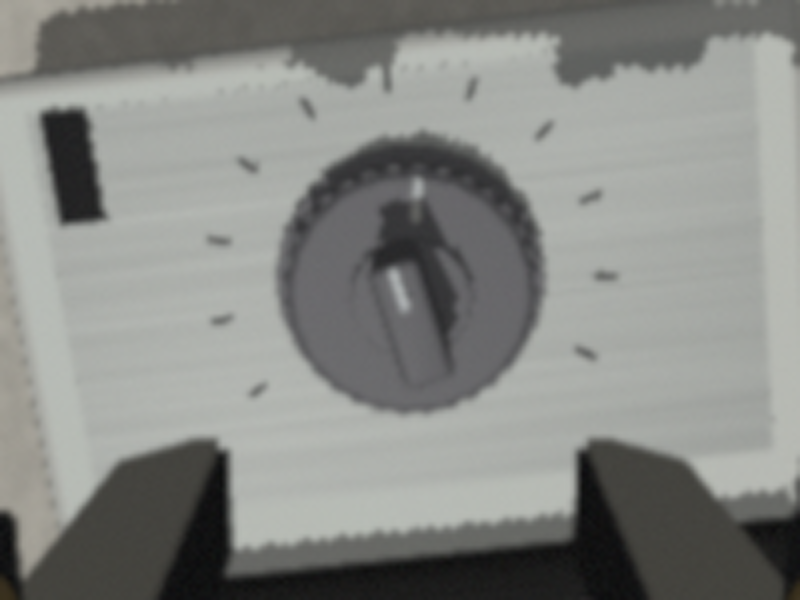

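The wrist crop shows the wing top with corners at about (372,268), (415,258), (452,372) and (410,385), and the white line at its upper end. The ring mark is at (418,185), and the ring top spans x 290–530 and y 170–410.

```bash
python3 - <<'E'
from h import *
m=dict(np.load("w1.npz"));t=manip.camera_model("top");s=manip.camera_model("side")
P=lambda x,y,z:plane(m,(x/4+222,y/4+120),z)
c=[P(*p,.108) for p in((372,268),(415,258),(452,372),(410,385))]
cen=np.mean(c,0);d=(c[0]+c[1]-c[2]-c[3])/2
print("wing",cen.round(4),np.linalg.norm(d),np.linalg.norm(c[0]-c[1]),"dir",np.degrees(np.arctan2(d[1],d[0])))
print("3view",cross([ray(m,(412/4+222,321/4+120)),ray(t,(333.3,208.5)),ray(s,(323.2,192))]))
r=P(410,290,.077);k=P(418,180,.077);print("ring",r.round(4),"mark",k.round(4),np.degrees(np.arctan2(*(k-r)[1::-1])))
q=manip.read_state()["orientation"];M=R.from_quat([q[1],q[2],q[3],q[0]]).as_matrix();print("tool x az",np.degrees(np.arctan2(M[1,0],M[0,0])))
print(tool(cen),tool(r))
E
```

```text
wing [0.4887 0.0296 0.108 ] 0.028580006932526644 0.00999449563711461 dir 171.79123284041825
3view (array([0.48615783, 0.02974188, 0.10824398]), np.float64(0.0016377055805886936))
ring [0.4882 0.0294 0.077 ] mark [0.464  0.0433 0.077 ] 150.24116850240873
tool x az 154.4020397215323
[-0.00452819  0.00068283  0.11151635] [-0.00417049  0.00034414  0.1425168 ]
```

Emit:
{"op": "move_arm", "data": {
  "increments": [-0.004, 0.0005, 0.05, 0, 0, -17.4, 40, -0.004, 0.0005, 0.08, 0, 0, -17.4, 40, -0.004, 0.0005, 0.08, 0, 0, -17.4, 40, -0.004, 0.0005, 0.08, 0, 0, -17.4, 40]
}}

```text
clock: 2.0
position: [0.4891, 0.031, 0.1415]
orientation: [0.001, 0.071, 0.997, 0.0]
wrist_force: [-0.4, -0.3, 0.7]
width: 0.0373
gripper_force: 0.0
```

```bash
python3 - <<'E'
from h import *
m=manip.camera_model("wrist");s=manip.read_state();i=manip.get_image("wrist")
print(s["position"].round(4),s["joint_pos"].round(3),s["moment"].round(3))
np.savez("w2.npz",mtx=m["mtx"],pose=m["pose"])
p=proj(m,[.488,.0295,.108]);print(p)
x,y=map(int,p);x0,y0=max(x-100,0),max(y-75,0);print(x0,y0);cv2.imwrite("pics/w2c.png",cv2.resize(i[y0:y0+150,x0:x0+200],None,fx=4,fy=4,interpolation=cv2.INTER_CUBIC))
E
```

```text
[0.4891 0.031  0.1415] [-0.042 -0.122  1.884  0.     1.378 -1.47 ] [ 0.02  -0.056 -0.018]
[318.87199548 223.84344508]
218 148
```

View pics/w2c.png

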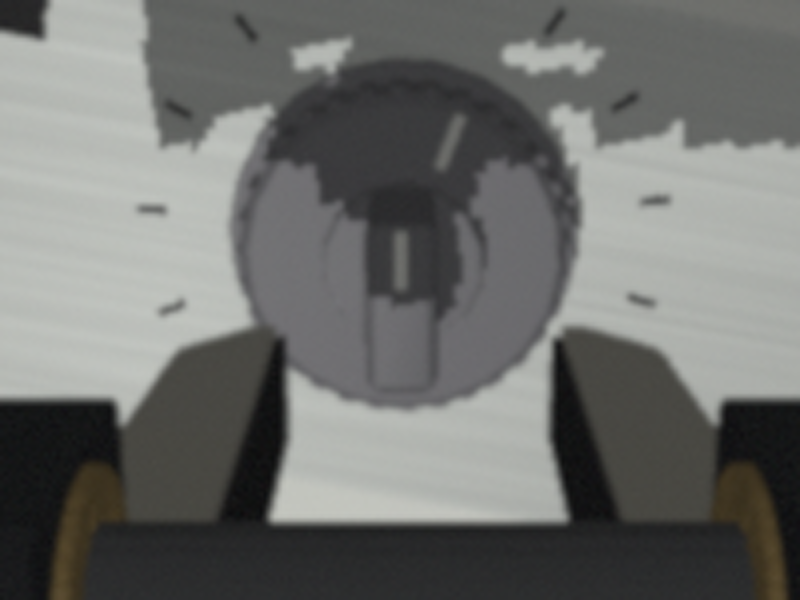

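The crop shows the wing upright in the image (aligned), centred at (402,307), about 2 mm left of the finger midline. I shift it and descend.

Emit:
{"op": "move_arm", "data": {
  "increments": [0.0007, -0.002, 0.03, 0, 0, 0, 40, 0.0007, -0.002, 0.0555, 0, 0, 0, 40, 0.0007, -0.002, 0.0555, 0, 0, 0, 40, 0.0007, -0.002, 0.0555, 0, 0, 0, 40]
}}

```text
clock: 2.55
position: [0.4889, 0.0282, 0.0865]
orientation: [0.001, 0.071, 0.997, 0.0]
wrist_force: [0.9, -0.3, 0.7]
width: 0.0372
gripper_force: 0.0
```

```bash
python3 - <<'E'
from h import *
s=manip.read_state();print(s["position"].round(4),s["wrist_force"].round(2),s["moment"].round(3),tool([.488,.0295,.086]).round(4))
E
```

```text
[0.4889 0.0282 0.0865] [ 0.91 -0.26  0.67] [ 0.015 -0.016 -0.01 ] [0.001  0.0012 0.0005]
```

Emit:
{"op": "move_arm", "data": {
  "increments": [0, 0, 0, 0, 0, 0, 0, 0, 0, 0, 0, 0, 0, 0, 0, 0, 0, 0, 0, 0, 0, 0, 0, 0, 0, 0, 0, 0],
  "grip_force": 30
}}

```text
clock: 3.05
position: [0.4879, 0.0282, 0.0849]
orientation: [0.0, 0.07, 0.998, 0.0]
wrist_force: [0.4, -0.4, 3.6]
width: 0.0117
gripper_force: 30.0
```

```bash
cat > st.py <<'E'
from h import *
s=manip.read_state();q=s["orientation"];M=R.from_quat([q[1],q[2],q[3],q[0]]).as_matrix()
print("pos",s["position"].round(4),"F",s["wrist_force"].round(2),"M",s["moment"].round(3),"yaw",np.degrees(np.arctan2(M[1,0],M[0,0])).round(2),"w",s["width"].round(4),"g",s["gripper_force"].round(1),"j6",s["joint_pos"][5].round(3),"t",s["clock"].round(2))
E
python3 st.py
```

```text
Traceback (most recent call last):
  File "st.py", line 3, in <module>
    print("pos",s["position"].round(4),"F",s["wrist_force"].round(2),"M",s["moment"].round(3),"yaw",np.degrees(np.arctan2(M[1,0],M[0,0])).round(2),"w",s["width"].round(4),"g",s["gripper_force"].round(1),"j6",s["joint_pos"][5].round(3),"t",s["clock"].round(2))
                                                                                                                                                       ^^^^^^^^^^^^^^^^
AttributeError: 'float' object has no attribute 'round'
```

Gripped with little side force. I turn 35° (the stop is at 40° or more).

```bash
sed -i 's/s\["width"\].round(4)/round(float(s["width"]),4)/;s/s\["gripper_force"\].round(1)/float(s["gripper_force"])/;s/s\["clock"\].round(2)/float(s["clock"])/' st.py; python3 st.py
```

```text
pos [0.4879 0.0282 0.0849] F [ 0.38 -0.37  3.6 ] M [0.072 0.087 0.   ] yaw 171.92 w 0.0117 g 30.000447034835815 j6 -1.477 t 3.05
```

Emit:
{"op": "move_arm", "data": {
  "increments": [0, 0, 0, 0, 0, 9, 0, 0, 0, 0, 0, 0, 18, 0, 0, 0, 0, 0, 0, 27, 0, 0, 0, 0, 0, 0, 35, 0, 0, 0, 0, 0, 0, 35, 0]
}}

```text
clock: 3.68
position: [0.488, 0.0284, 0.0849]
orientation: [0.0, 0.367, 0.93, 0.0]
wrist_force: [1.1, 3.0, 3.8]
width: 0.0116
gripper_force: 30.0
```

```bash
python3 st.py
```

```text
pos [0.488  0.0284 0.0849] F [1.14 2.96 3.79] M [ 0.465 -0.097 -0.018] yaw 136.96 w 0.0116 g 30.003994703292847 j6 -0.867 t 3.675
```

```bash
cat >> st.py <<'E'
z=[s["moment"][2]];t=[s["joint_torque"][5]]
for _ in range(4): manip.get_image("side"); s=manip.read_state(); z.append(s["moment"][2]);t.append(s["joint_torque"][5])
print("Mz",np.round(z,3),np.mean(z).round(4),"t6",np.round(t,3),"t",float(s["clock"]))
E
```

Emit:
{"op": "move_arm", "data": {
  "increments": [0, 0, 0, 0, 0, 4, 0, 0, 0, 0, 0, 0, 8, 0, 0, 0, 0, 0, 0, 8, 0]
}}

```text
clock: 4.05
position: [0.4881, 0.0285, 0.0849]
orientation: [0.0, 0.43, 0.903, 0.001]
wrist_force: [0.5, 3.2, 4.0]
width: 0.0115
gripper_force: 30.0
```

```bash
python3 st.py
```

```text
pos [0.4881 0.0285 0.0849] F [0.53 3.22 4.03] M [ 0.68  -0.197 -0.105] yaw 129.1 w 0.0115 g 30.003597736358643 j6 -0.73 t 4.05
Mz [-0.105 -0.035 -0.025 -0.046 -0.011] -0.0443 t6 [ 0.695  0.204 -0.002 -0.056 -0.13 ] t 4.25
```

Emit:
{"op": "move_arm", "data": {
  "increments": [0, 0, 0, 0, 0, 2, 0, 0, 0, 0, 0, 0, 4, 0, 0, 0, 0, 0, 0, 6, 0, 0, 0, 0, 0, 0, 7, 0, 0, 0, 0, 0, 0, 7, 0]
}}

```text
clock: 4.88
position: [0.4881, 0.0285, 0.0849]
orientation: [0.0, 0.485, 0.875, 0.001]
wrist_force: [2.1, 4.4, 5.1]
width: 0.0121
gripper_force: 30.0
```

```bash
python3 st.py
```

```text
pos [0.4881 0.0285 0.0849] F [2.13 4.4  5.07] M [ 0.841 -0.319  0.026] yaw 122.01 w 0.0121 g 30.00142604112625 j6 -0.606 t 4.875
Mz [ 0.026 -0.018  0.006  0.01   0.03 ] 0.0107 t6 [ 0.161  0.043  0.007 -0.001 -0.003] t 5.075
```

Emit:
{"op": "move_arm", "data": {
  "increments": [0.0005, 0.0005, -0.0005, 0, 0, 2, 0, 0.0005, 0.0005, -0.0005, 0, 0, 4, 0, 0.0005, 0.0005, -0.0005, 0, 0, 6, 0, 0.0005, 0.0005, -0.0005, 0, 0, 8, 0, 0.0005, 0.0005, -0.0005, 0, 0, 8, 0]
}}

```text
clock: 5.7
position: [0.4881, 0.0286, 0.0849]
orientation: [0.0, 0.546, 0.838, 0.0]
wrist_force: [5.6, 1.6, -1.1]
width: 0.012
gripper_force: 30.0
```

```bash
python3 st.py
```

```text
pos [0.4881 0.0286 0.0849] F [ 5.58  1.59 -1.1 ] M [ 0.241 -0.944  0.023] yaw 113.83 w 0.012 g 30.002529323101044 j6 -0.462 t 5.7
Mz [ 0.023 -0.027 -0.045 -0.082 -0.068] -0.0399 t6 [ 0.266  0.04  -0.027 -0.042 -0.046] t 5.9
```

Emit:
{"op": "move_arm", "data": {
  "increments": [-0.0002, 0.0004, 0, 0, 0, 2, 0, -0.0002, 0.0004, 0, 0, 0, 4, 0, -0.0002, 0.0004, 0, 0, 0, 6, 0, -0.0002, 0.0004, 0, 0, 0, 8, 0, -0.0002, 0.0004, 0, 0, 0, 8, 0]
}}

```text
clock: 6.52
position: [0.4882, 0.0286, 0.0849]
orientation: [0.0, 0.603, 0.798, -0.0]
wrist_force: [4.8, 0.3, -0.1]
width: 0.0117
gripper_force: 30.0
```

```bash
python3 st.py
```

```text
pos [0.4882 0.0286 0.0849] F [ 4.8   0.29 -0.08] M [ 0.001 -0.878 -0.076] yaw 105.87 w 0.0117 g 30.003523528575897 j6 -0.323 t 6.525
Mz [-0.076 -0.036 -0.014 -0.041 -0.06 ] -0.0454 t6 [ 0.347  0.117  0.012 -0.029 -0.044] t 6.725
```

Emit:
{"op": "move_arm", "data": {
  "increments": [0, 0.0005, 0, 0, 0, 2, 0, 0, 0.0005, 0, 0, 0, 4, 0, 0, 0.0005, 0, 0, 0, 6, 0, 0, 0.0005, 0, 0, 0, 8, 0, 0, 0.0005, 0, 0, 0, 8, 0]
}}

```text
clock: 7.35
position: [0.4884, 0.0287, 0.0849]
orientation: [-0.0, 0.657, 0.754, -0.0]
wrist_force: [0.4, -3.4, 4.1]
width: 0.0119
gripper_force: 30.0
```

```bash
python3 st.py
```

```text
pos [0.4884 0.0287 0.0849] F [ 0.42 -3.41  4.05] M [-0.594 -0.035 -0.032] yaw 97.87 w 0.0119 g 30.00325173139572 j6 -0.183 t 7.35
Mz [-0.032 -0.08  -0.03  -0.077 -0.058] -0.0555 t6 [ 0.343  0.114  0.008 -0.033 -0.048] t 7.55
```

Emit:
{"op": "move_arm", "data": {
  "increments": [0, 0, 0, 0, 0, 2, 0, 0, 0, 0, 0, 0, 4, 0, 0, 0, 0, 0, 0, 6, 0, 0, 0, 0, 0, 0, 8, 0, 0, 0, 0, 0, 0, 8, 0]
}}

```text
clock: 8.18
position: [0.4885, 0.0288, 0.0849]
orientation: [-0.0, 0.708, 0.706, -0.0]
wrist_force: [-1.0, -3.8, 4.4]
width: 0.0117
gripper_force: 30.0
```

```bash
python3 st.py
```

```text
pos [0.4885 0.0288 0.0849] F [-1.   -3.79  4.39] M [-0.952  0.382 -0.01 ] yaw 89.87 w 0.0117 g 30.003613829612732 j6 -0.044 t 8.175
Mz [-0.01  -0.076 -0.039 -0.056 -0.119] -0.0599 t6 [ 0.342  0.113  0.008 -0.042 -0.05 ] t 8.375
```

Emit:
{"op": "move_arm", "data": {
  "increments": [-0.0003, 0, 0, 0, 0, 2, 0, -0.0003, 0, 0, 0, 0, 4, 0, -0.0003, 0, 0, 0, 0, 6, 0, -0.0003, 0, 0, 0, 0, 8, 0, -0.0003, 0, 0, 0, 0, 8, 0]
}}

```text
clock: 9.0
position: [0.4886, 0.0287, 0.0849]
orientation: [-0.0, 0.755, 0.655, 0.0]
wrist_force: [-2.0, -2.3, 4.0]
width: 0.0117
gripper_force: 30.0
```

```bash
python3 st.py
```

```text
pos [0.4886 0.0287 0.0849] F [-2.03 -2.33  4.  ] M [-0.604  0.422 -0.03 ] yaw 81.87 w 0.0117 g 30.003531575202942 j6 0.096 t 9.0
Mz [-0.03  -0.097 -0.091 -0.057 -0.1  ] -0.075 t6 [ 0.342  0.113  0.008 -0.034 -0.048] t 9.2
```

Emit:
{"op": "move_arm", "data": {
  "increments": [-0.0003, 0, 0, 0, 0, 2, 0, -0.0003, 0, 0, 0, 0, 4, 0, -0.0003, 0, 0, 0, 0, 6, 0, -0.0003, 0, 0, 0, 0, 8, 0, -0.0003, 0, 0, 0, 0, 8, 0]
}}

```text
clock: 9.82
position: [0.4887, 0.0286, 0.0849]
orientation: [-0.0, 0.799, 0.601, 0.0]
wrist_force: [-0.1, 2.6, 1.5]
width: 0.0116
gripper_force: 30.0
```

```bash
python3 st.py
```

```text
pos [0.4887 0.0286 0.0849] F [-0.07  2.64  1.49] M [ 0.291  0.136 -0.051] yaw 73.87 w 0.0116 g 30.00316858291626 j6 0.235 t 9.825
Mz [-0.051 -0.08  -0.07  -0.043 -0.102] -0.0692 t6 [ 0.343  0.114  0.008 -0.033 -0.047] t 10.025
```

Emit:
{"op": "move_arm", "data": {
  "increments": [0, 0, 0, 0, 0, 2, 0, 0, 0, 0, 0, 0, 4, 0, 0, 0, 0, 0, 0, 6, 0, 0, 0, 0, 0, 0, 8, 0, 0, 0, 0, 0, 0, 8, 0]
}}

```text
clock: 10.65
position: [0.4887, 0.0285, 0.0849]
orientation: [-0.0, 0.839, 0.544, 0.0]
wrist_force: [2.0, 4.4, 0.4]
width: 0.012
gripper_force: 30.0
```

```bash
python3 st.py
```

```text
pos [0.4887 0.0285 0.0849] F [1.96 4.41 0.43] M [ 0.857 -0.278 -0.029] yaw 65.86 w 0.012 g 30.00279664993286 j6 0.374 t 10.65
Mz [-0.029 -0.082 -0.098 -0.057 -0.021] -0.0574 t6 [ 0.347  0.07  -0.02  -0.043 -0.049] t 10.85
```

Emit:
{"op": "move_arm", "data": {
  "increments": [0.0003, 0, 0, 0, 0, 2, 0, 0.0003, 0, 0, 0, 0, 4, 0, 0.0003, 0, 0, 0, 0, 6, 0, 0.0003, 0, 0, 0, 0, 8, 0, 0.0003, 0, 0, 0, 0, 8, 0]
}}

```text
clock: 11.48
position: [0.4888, 0.0284, 0.0849]
orientation: [0.0, 0.875, 0.484, 0.0]
wrist_force: [2.5, 3.4, -0.3]
width: 0.0116
gripper_force: 30.0
```

```bash
python3 st.py
```

```text
pos [0.4888 0.0284 0.0849] F [ 2.55  3.41 -0.28] M [ 0.439 -0.341 -0.05 ] yaw 57.87 w 0.0116 g 29.999876618385315 j6 0.514 t 11.475
Mz [-0.05   0.034 -0.024  0.023 -0.021] -0.0074 t6 [0.394 0.163 0.059 0.018 0.004] t 11.675
```

Stop touched: settled torque rose from -0.048 to 0.004, so about 0.05 N m is on the stop. I continue gently.

Emit:
{"op": "move_arm", "data": {
  "increments": [0, 0, 0, 0, 0, 1, 0, 0, 0, 0, 0, 0, 2, 0, 0, 0, 0, 0, 0, 3, 0, 0, 0, 0, 0, 0, 4, 0, 0, 0, 0, 0, 0, 4, 0]
}}

```text
clock: 12.3
position: [0.4888, 0.0285, 0.0849]
orientation: [0.0, 0.891, 0.453, 0.0]
wrist_force: [2.8, 1.7, -0.5]
width: 0.012
gripper_force: 30.0
```

```bash
python3 st.py
```

```text
pos [0.4888 0.0285 0.0849] F [ 2.8   1.72 -0.53] M [ 0.097 -0.538  0.104] yaw 53.89 w 0.012 g 30.00598669052124 j6 0.584 t 12.3
Mz [0.104 0.047 0.055 0.097 0.078] 0.0763 t6 [0.306 0.177 0.121 0.101 0.095] t 12.5
```

Emit:
{"op": "move_arm", "data": {
  "increments": [0, 0, 0, 0, 0, 0.8, 0, 0, 0, 0, 0, 0, 1.6, 0, 0, 0, 0, 0, 0, 2.5, 0, 0, 0, 0, 0, 0, 2.5, 0, 0, 0, 0, 0, 0, 2.5, 0]
}}

```text
clock: 13.12
position: [0.4888, 0.0285, 0.085]
orientation: [0.0, 0.901, 0.434, 0.0]
wrist_force: [4.9, -0.2, -3.1]
width: 0.0121
gripper_force: 30.0
```

```bash
python3 st.py
```

```text
pos [0.4888 0.0285 0.085 ] F [ 4.92 -0.24 -3.09] M [-0.166 -0.837  0.097] yaw 51.42 w 0.0121 g 30.01170963048935 j6 0.627 t 13.125
Mz [0.097 0.101 0.136 0.194 0.137] 0.1329 t6 [0.154 0.145 0.143 0.143 0.143] t 13.325
```

Emit:
{"op": "move_arm", "data": {
  "increments": [0, 0, 0, 0, 0, 0.4, 0, 0, 0, 0, 0, 0, 0.4, 0, 0, 0, 0, 0, 0, 0.4, 0, 0, 0, 0, 0, 0, 0.4, 0, 0, 0, 0, 0, 0, 0.4, 0]
}}

```text
clock: 13.95
position: [0.4888, 0.0285, 0.0849]
orientation: [0.0, 0.903, 0.431, 0.0]
wrist_force: [5.7, -0.9, -2.5]
width: 0.0119
gripper_force: 30.0
```

```bash
python3 st.py
```

```text
pos [0.4888 0.0285 0.0849] F [ 5.67 -0.87 -2.55] M [-0.072 -0.863  0.226] yaw 51.02 w 0.0119 g 30.02296954393387 j6 0.634 t 13.95
Mz [0.226 0.209 0.186 0.203 0.187] 0.2023 t6 [0.192 0.192 0.192 0.192 0.192] t 14.15
```

Snug (about 0.19 N m felt, held). I release and lift.

Emit:
{"op": "move_arm", "data": {
  "increments": [0, 0, 0, 0, 0, 0, 40, 0, 0, 0, 0, 0, 0, 40, 0, 0, 0, 0, 0, 0, 40, 0, 0, -0.05, 0, 0, 0, 40, 0, 0, -0.1, 0, 0, 0, 40]
}}

```text
clock: 14.78
position: [0.4877, 0.0286, 0.1854]
orientation: [-0.001, 0.903, 0.431, -0.001]
wrist_force: [1.9, -0.2, 0.7]
width: 0.0369
gripper_force: 0.0
```

```bash
python3 - <<'E'
from h import *
manip.get_image("side")
for _ in range(3): manip.get_image("side")
m=manip.camera_model("wrist");s=manip.read_state();i=manip.get_image("wrist")
print(s["position"].round(4),s["joint_pos"].round(3))
np.savez("w3.npz",mtx=m["mtx"],pose=m["pose"])
p=proj(m,[.4888,.0285,.1]);print(p)
x,y=map(int,p);x0,y0=max(x-100,0),max(y-75,0);print(x0,y0);cv2.imwrite("pics/w3c.png",cv2.resize(i[y0:y0+150,x0:x0+200],None,fx=4,fy=4,interpolation=cv2.INTER_CUBIC))
E
```

```text
[0.4895 0.0286 0.1861] [-0.046 -0.156  1.831 -0.     1.463  0.634]
[321.39252688 207.00990545]
221 132
```

View pics/w3c.png

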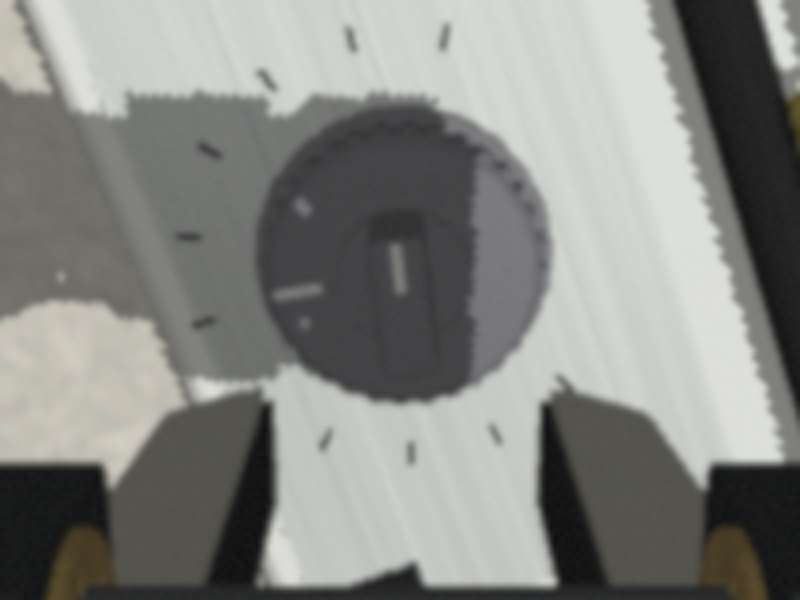

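The wing sits almost along the image vertical (sprung back slightly). The ring mark runs (273,295)–(322,288). I compare the mark's azimuth with the earlier views and plan the cover.

```bash
python3 - <<'E'
from h import *
A=np.array([.4888,.0286])
for f,o,pts in(("w1",(222,120),[(418,178),(416,220)]),("w2",(218,148),[(461,115),(441,168)]),("w3",(221,132),[(273,295),(322,288)])):
    m=dict(np.load(f+".npz"));a,b=[plane(m,(x/4+o[0],y/4+o[1]),.077)[:2] for x,y in pts]
    az=lambda v:np.degrees(np.arctan2(v[1],v[0])).round(1);print(f,"mark az centre",az(a-A),"line",az(a-b),"r",np.linalg.norm(a-A).round(4))
m=dict(np.load("w3.npz"));c=[plane(m,(x/4+221,y/4+132),.108)[:2] for x,y in((370,240),(425,240),(439,371),(386,379))]
d=c[0]+c[1]-c[2]-c[3];print("wing",np.mean(c,0),np.degrees(np.arctan2(d[1],d[0])))
print("stub in tool",tool([.449,.305,.2]).round(4))
E
```

```text
w1 mark az centre 149.4 line 151.7 r 0.0294
w2 mark az centre 149.5 line 151.8 r 0.0297
w3 mark az centre 151.0 line 149.4 r 0.0297
wing [0.48962174 0.0283696 ] 57.12045589429783
stub in tool [ 0.19   -0.2046 -0.0155]
```

The ring has not moved (149.5° → 150°, within measurement). Now to the cover.

Emit:
{"op": "move_arm", "data": {
  "increments": [0.19, -0.205, -0.015, 0, 0, 0, 50, 0.19, -0.205, -0.015, 0, 0, 0, 50, 0.19, -0.205, -0.015, 0, 0, 0, 50, 0.19, -0.205, -0.015, 0, 0, 0, 50, 0.19, -0.205, -0.015, 0, 0, 0, 50]
}}

```text
clock: 15.65
position: [0.4468, 0.3076, 0.1977]
orientation: [-0.0, 0.902, 0.432, -0.002]
wrist_force: [-0.2, -0.5, -0.0]
width: 0.0464
gripper_force: 0.0
```

Emit:
{"op": "move_arm", "data": {
  "increments": [0, 0, 0, 0, 0, 0, 50, 0, 0, 0, 0, 0, 0, 50, 0, 0, 0, 0, 0, 0, 50]
}}

```text
clock: 16.02
position: [0.4489, 0.3039, 0.1992]
orientation: [0.0, 0.903, 0.43, -0.001]
wrist_force: [-0.4, -0.5, -1.1]
width: 0.0463
gripper_force: 0.0
```

```bash
python3 - <<'E'
from h import *
m=manip.camera_model("wrist");s=manip.read_state();i=manip.get_image("wrist")
print(s["position"].round(4),s["joint_pos"].round(3))
np.savez("w4.npz",mtx=m["mtx"],pose=m["pose"]);cv2.imwrite("pics/w4.png",i)
p=proj(m,[.449,.305,.086]);print(p,tool([.449,.305,.065]))
E
```

```text
[0.4489 0.3039 0.1992] [ 0.501 -0.015  1.675 -0.     1.483  1.183]
[321.53517377 197.53298047] [ 0.00082227 -0.00070074  0.13448926]
```

View pics/w4.png

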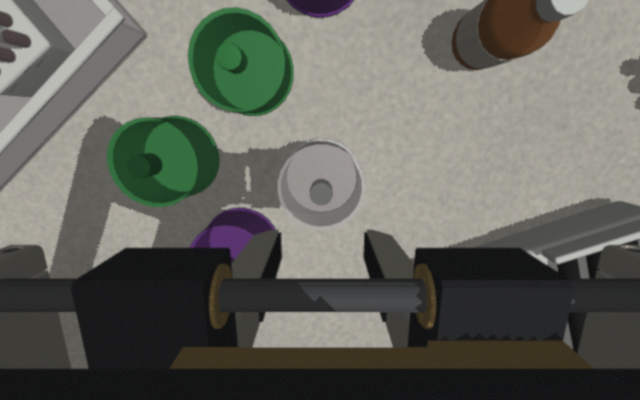

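Stub top at (320.5,191) in the wrist image; the clear cover is directly ahead, and the purple one (235,235) stays clear of the left finger.

```bash
python3 - <<'E'
from h import *
m=dict(np.load("w4.npz"));t=manip.camera_model("top");s=manip.camera_model("side")
w=ray(m,(320.5,190.5))
p,e=cross([w,ray(t,(248.4,221)),ray(s,(316,251.4))]);print(p.round(4),e.round(4))
print("w+top",cross([w,ray(t,(248.4,221))]),"wrist@86",plane(m,(320.5,190.5),.086))
pw=plane(m,(320.5,190.5),.086);print(tool([pw[0],pw[1],.066]).round(4))
E
```

```text
[0.4499 0.3066 0.0819] 0.0033
w+top (array([0.45077755, 0.30765938, 0.06959333]), np.float64(0.0007635541153954736)) wrist@86 [0.45243616 0.31072823 0.086     ]
[ 0.0074 -0.0016  0.1335]
```

Emit:
{"op": "move_arm", "data": {
  "increments": [0.005, -0.001, 0.05, 0, 0, 0, 50, 0.005, -0.001, 0.08, 0, 0, 0, 50, 0.005, -0.001, 0.08, 0, 0, 0, 50, 0.005, -0.001, 0.08, 0, 0, 0, 50]
}}

```text
clock: 16.58
position: [0.4522, 0.3097, 0.1215]
orientation: [-0.0, 0.903, 0.43, 0.001]
wrist_force: [0.7, 0.3, 0.6]
width: 0.0465
gripper_force: 0.0
```

```bash
python3 - <<'E'
from h import *
m=manip.camera_model("wrist");s=manip.read_state();i=manip.get_image("wrist")
print(s["position"].round(4))
np.savez("w5.npz",mtx=m["mtx"],pose=m["pose"]);cv2.imwrite("pics/w5.png",i)
cv2.imwrite("pics/w5c.png",cv2.resize(i[130:280,220:420],None,fx=4,fy=4,interpolation=cv2.INTER_CUBIC))
E
```

```text
[0.4522 0.3097 0.1215]
```

View pics/w5c.png

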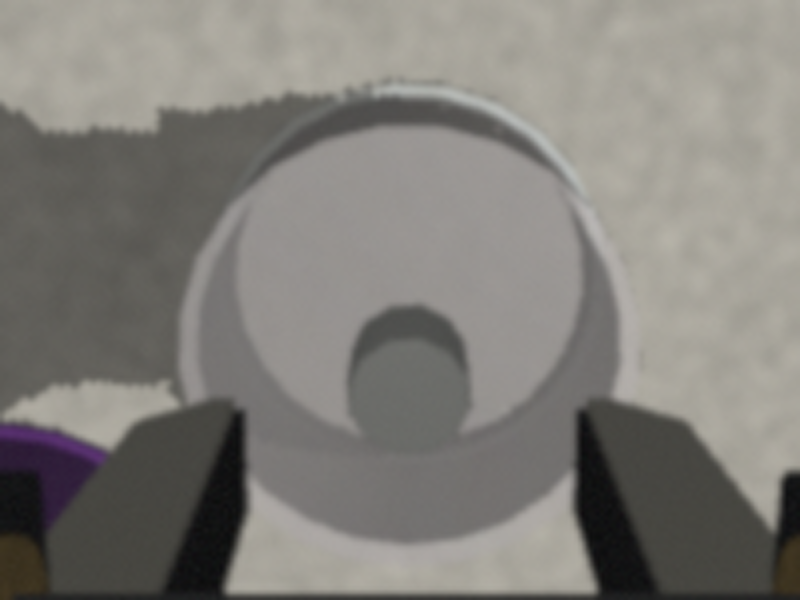

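Close crop: stub top circle centre (409,395), bell-top circle centre (410,288) with x 237–583, and bead x 178–635.

```bash
python3 - <<'E'
from h import *
m=dict(np.load("w5.npz"));m4=dict(np.load("w4.npz"));f=lambda x,y:(x/4+220,y/4+130)
a=plane(m,f(409,395),.086);b=plane(m,f(410,288),.062);print(a,b, np.linalg.norm(plane(m,f(348,395),.086)-plane(m,f(470,395),.086)))
print(cross([ray(m,f(409,395)),ray(m4,(320.5,190.5))]))
print(tool([a[0],a[1],.0665]).round(4),tool([b[0],b[1],.0665]).round(4))
E
```

```text
[0.4510001  0.30805861 0.086     ] [0.45912546 0.31776576 0.062     ] 0.020743052262881312
(array([0.45592117, 0.31447306, 0.10925092]), np.float64(0.0002039874728439757))
[-0.0026 -0.      0.0555] [0.01   0.0002 0.0556]
```

```bash
python3 - <<'E'
from h import *
m=dict(np.load("w5.npz"));f=lambda x,y:(x/4+220,y/4+130)
for z in(0,.003):
  c=[plane(m,f(*p),z) for p in((237,270),(583,270),(410,125),(410,450))]
  print(z,((c[0]+c[1])/2).round(4),((c[2]+c[3])/2).round(4),np.linalg.norm(c[2]-c[3]).round(4),np.linalg.norm(c[0]-c[1]).round(4))
c=[plane(m,f(*p),.062) for p in((178,345),(636,345),(410,545))];print(((c[0]+c[1])/2).round(4),c[2].round(4),np.linalg.norm(c[0]-c[1]))
for x,y in((409,338),(409,455)):print(plane(m,f(x,y),.086).round(4))
E
```

```text
0 [0.452  0.3088 0.    ] [0.4485 0.3045 0.    ] 0.0797 0.0819
0.003 [0.4525 0.3094 0.003 ] [0.449  0.3051 0.003 ] 0.0789 0.081
[0.4517 0.3095 0.062 ] [0.4263 0.2773 0.062 ] 0.08626754350120451
[0.4574 0.3159 0.086 ]
[0.4441 0.2996 0.086 ]
```

Emit:
{"op": "move_arm", "data": {
  "increments": [-0.003, 0, 0.03, 0, 0, 0, 50, -0.003, 0, 0.055, 0, 0, 0, 50, -0.003, 0, 0.055, 0, 0, 0, 50, -0.003, 0, 0.055, 0, 0, 0, 50]
}}

```text
clock: 17.12
position: [0.4507, 0.3081, 0.0671]
orientation: [-0.0, 0.903, 0.431, 0.001]
wrist_force: [1.1, -0.2, -0.1]
width: 0.0464
gripper_force: 0.0
```

Emit:
{"op": "move_arm", "data": {
  "increments": [0, 0, 0, 0, 0, 0, 5, 0, 0, 0, 0, 0, 0, 5, 0, 0, 0, 0, 0, 0, 5, 0, 0, 0, 0, 0, 0, 5],
  "grip_force": 15
}}

```text
clock: 17.62
position: [0.4497, 0.3075, 0.0654]
orientation: [0.0, 0.903, 0.431, 0.0]
wrist_force: [0.8, -0.9, 2.2]
width: 0.0216
gripper_force: 15.0
```

```bash
python3 - <<'E'
from h import *
s=manip.read_state();print(s["position"].round(4),s["wrist_force"].round(2),float(s["width"]))
m=manip.camera_model("wrist");i=manip.get_image("wrist");np.savez("w6.npz",mtx=m["mtx"],pose=m["pose"]);cv2.imwrite("pics/w6.png",i)
E
```

```text
[0.4497 0.3075 0.0654] [ 0.81 -0.93  2.17] 0.021572109127518554
```

Stub gripped at 21.6 mm. I lift.

Emit:
{"op": "move_arm", "data": {
  "increments": [0, 0, -0.03, 0, 0, 0, 5, 0, 0, -0.08, 0, 0, 0, 5, 0, 0, -0.145, 0, 0, 0, 5, 0, 0, -0.145, 0, 0, 0, 5, 0, 0, -0.145, 0, 0, 0, 5]
}}

```text
clock: 18.3
position: [0.4493, 0.3074, 0.2097]
orientation: [-0.0, 0.903, 0.431, 0.0]
wrist_force: [0.0, -0.0, -1.1]
width: 0.0215
gripper_force: 15.0
```

```bash
python3 - <<'E'
from h import *
s=manip.read_state();print(s["position"].round(4),s["wrist_force"].round(2),float(s["width"]))
m=manip.camera_model("wrist");i=manip.get_image("wrist");np.savez("w7.npz",mtx=m["mtx"],pose=m["pose"])
cv2.imwrite("pics/w7c.png",cv2.resize(i[100:300,190:456],None,fx=3,fy=3,interpolation=cv2.INTER_CUBIC))
print(tool([.4888,.0286,.21]).round(4))
E
```

```text
[0.4493 0.3074 0.2097] [ 0.01 -0.04 -1.09] 0.021539108838322184
[-0.1912  0.2064 -0.0014]
```

View pics/w7c.png

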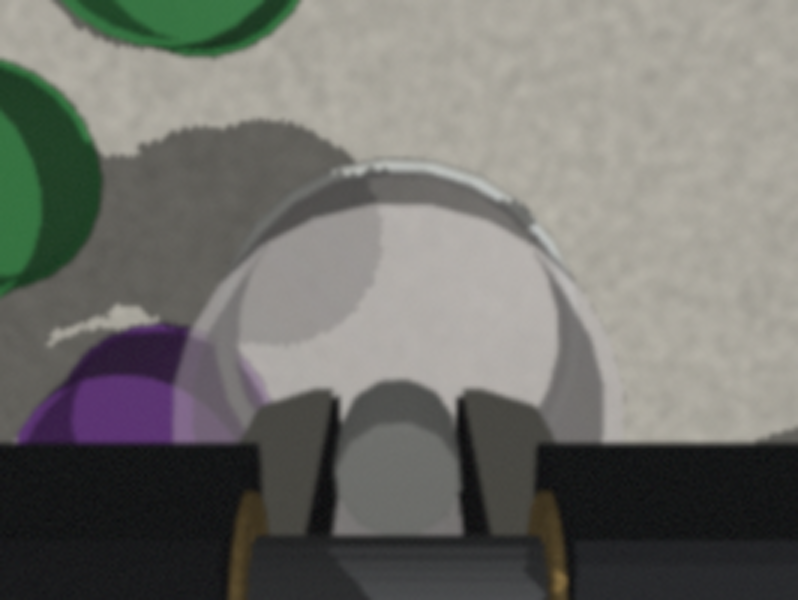

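The cover hangs level from the stub (stub top centre (397,477), inner-rim front edge (399,203)). I compute the stub offset in the tool.

```bash
python3 - <<'E'
from h import *
m=dict(np.load("w7.npz"));f=lambda x,y:(x/3+190,y/3+100)
print(tool(plane(m,f(397,477),.2303)).round(4),tool(plane(m,f(399,203),.1445)).round(4),"-0.041")
print(tool(plane(m,f(399,421),.2303)).round(4),tool(plane(m,f(399,533),.2303)).round(4),tool(plane(m,f(399,160),.148)).round(4),"-.046")
print(tool([.4888,.0286,.21]).round(4))
E
```

```text
[ 0.0022  0.0004 -0.0219] [0.0363 0.001  0.0638] -0.041
[ 0.0122  0.0007 -0.022 ] [-0.0082  0.0007 -0.0219] [0.0472 0.001  0.0603] -.046
[-0.1912  0.2064 -0.0014]
```

Emit:
{"op": "move_arm", "data": {
  "increments": [-0.03, 0.03, 0, 0, 0, 0, 5, -0.06, 0.065, 0, 0, 0, 0, 5, -0.09, 0.1, 0, 0, 0, 0, 5, -0.12, 0.135, 0, 0, 0, 0, 5, -0.15, 0.165, 0, 0, 0, 0, 5]
}}

```text
clock: 18.98
position: [0.482, 0.0854, 0.2073]
orientation: [-0.001, 0.903, 0.431, -0.002]
wrist_force: [0.3, -0.0, -0.9]
width: 0.0218
gripper_force: 15.0
```

Emit:
{"op": "move_arm", "data": {
  "increments": [-0.025, 0.025, 0, 0, 0, 0, 5, -0.042, 0.041, 0, 0, 0, 0, 5, -0.042, 0.041, 0, 0, 0, 0, 5, -0.042, 0.041, 0, 0, 0, 0, 5, -0.042, 0.041, 0, 0, 0, 0, 5]
}}

```text
clock: 19.6
position: [0.4883, 0.0295, 0.2093]
orientation: [-0.0, 0.902, 0.431, -0.0]
wrist_force: [-0.6, -0.1, -0.0]
width: 0.0213
gripper_force: 15.0
```

```bash
python3 - <<'E'
from h import *
s=manip.read_state();print(s["position"].round(4),s["wrist_force"].round(2),float(s["width"]),tool([.4888,.0286,.1204]).round(4))
E
```

```text
[0.4883 0.0295 0.2093] [-0.63 -0.05 -0.01] 0.02134291154821662 [-0.0004  0.0011  0.0889]
```

Emit:
{"op": "move_arm", "data": {
  "increments": [-0.0005, 0.001, 0.02, 0, 0, 0, 5, -0.0005, 0.001, 0.04, 0, 0, 0, 5, -0.0005, 0.001, 0.06, 0, 0, 0, 5, -0.0005, 0.001, 0.075, 0, 0, 0, 5, -0.0005, 0.001, 0.075, 0, 0, 0, 5]
}}

```text
clock: 20.23
position: [0.4881, 0.0281, 0.1336]
orientation: [-0.001, 0.902, 0.431, -0.001]
wrist_force: [0.2, 0.1, 0.2]
width: 0.0219
gripper_force: 15.0
```

```bash
python3 - <<'E'
from h import *
s=manip.read_state();print(s["position"].round(4),s["wrist_force"].round(2),s["moment"].round(3))
ms=[]
out=[]
for n,c in(("side",(323,195)),("top",(334,205))):
    i=manip.get_image(n);x,y=c;out.append(cv2.resize(i[y-30:y+30,x-40:x+40],(400,300),interpolation=cv2.INTER_CUBIC))
i=manip.get_image("wrist");cv2.imwrite("pics/p1.png",np.vstack([np.hstack(out),cv2.resize(i[100:287,70:570],(800,300))]))
E
```

```text
[0.4881 0.0281 0.1336] [0.16 0.05 0.19] [-0.086  0.141  0.013]
```

View pics/p1.png

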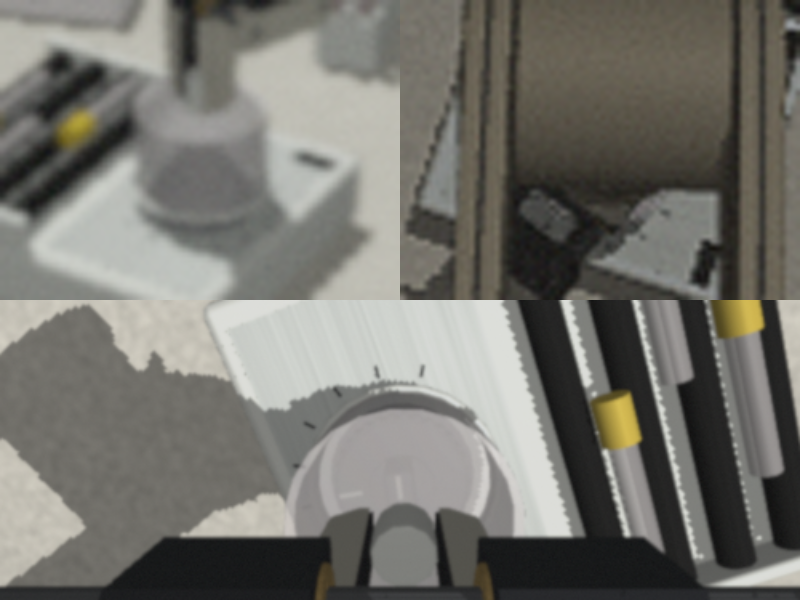

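The cover is around the dial and contact-free, with the rim about 13 mm above the panel. I lower the rest.

Emit:
{"op": "move_arm", "data": {
  "increments": [0, 0, 0.005, 0, 0, 0, 5, 0, 0, 0.009, 0, 0, 0, 5, 0, 0, 0.012, 0, 0, 0, 5, 0, 0, 0.012, 0, 0, 0, 5]
}}

```text
clock: 20.88
position: [0.4889, 0.0275, 0.1225]
orientation: [-0.0, 0.903, 0.431, -0.0]
wrist_force: [-0.1, -0.2, -1.0]
width: 0.0214
gripper_force: 15.0
```

```bash
python3 - <<'E'
from h import *
manip.get_image("side");manip.get_image("side")
s=manip.read_state();print(s["position"].round(4),s["wrist_force"].round(2),s["moment"].round(3))
E
```

```text
[0.4892 0.0275 0.1229] [ 0.   -0.44 -0.91] [-0.074  0.087  0.025]
```

Still free; a little more.

Emit:
{"op": "move_arm", "data": {
  "increments": [0, 0, 0.0015, 0, 0, 0, 5, 0, 0, 0.003, 0, 0, 0, 5, 0, 0, 0.003, 0, 0, 0, 5]
}}

```text
clock: 21.35
position: [0.4894, 0.0275, 0.1203]
orientation: [0.0, 0.903, 0.431, 0.0]
wrist_force: [-1.1, -0.5, 1.9]
width: 0.0214
gripper_force: 15.0
```

```bash
python3 - <<'E'
from h import *
manip.get_image("side");manip.get_image("side")
s=manip.read_state();print(s["position"].round(4),s["wrist_force"].round(2),s["moment"].round(3))
E
```

```text
[0.4895 0.0275 0.1204] [-1.16 -0.83  4.92] [-0.16   0.318  0.055]
```

Contact is at exactly the expected height. I release and retreat straight up.

Emit:
{"op": "move_arm", "data": {
  "increments": [0, 0, 0, 0, 0, 0, 50, 0, 0, 0, 0, 0, 0, 50, 0, 0, 0, 0, 0, 0, 50, 0, 0, -0.03, 0, 0, 0, 50, 0, 0, -0.08, 0, 0, 0, 50]
}}

```text
clock: 22.08
position: [0.4875, 0.0277, 0.1986]
orientation: [-0.001, 0.903, 0.431, -0.002]
wrist_force: [0.3, -0.2, 1.3]
width: 0.0463
gripper_force: 0.0
```

Emit:
{"op": "move_arm", "data": {
  "increments": [0.03, -0.03, -0.04, 0, 0, 0, 50, 0.07, -0.07, -0.04, 0, 0, 0, 50, 0.11, -0.11, -0.04, 0, 0, 0, 50, 0.15, -0.15, -0.04, 0, 0, 0, 50, 0.15, -0.15, -0.04, 0, 0, 0, 50]
}}

```text
clock: 22.7
position: [0.4658, 0.242, 0.2396]
orientation: [-0.0, 0.901, 0.433, -0.0]
wrist_force: [-0.9, -0.7, -0.3]
width: 0.0464
gripper_force: 0.0
```

```bash
python3 - <<'E'
from h import *
for _ in range(5): manip.get_image("side")
s=manip.read_state();print(s["position"].round(4),s["wrist_force"].round(2),float(s["clock"]))
out=[]
for n,c in(("side",(323,195)),("top",(334,205))):
    i=manip.get_image(n);x,y=c;out.append(cv2.resize(i[y-30:y+30,x-40:x+40],(400,300),interpolation=cv2.INTER_CUBIC))
cv2.imwrite("pics/p2.png",np.hstack(out))
E
```

```text
[0.4673 0.2374 0.2398] [-0.19 -0.31 -0.52] 22.95
```

View pics/p2.png

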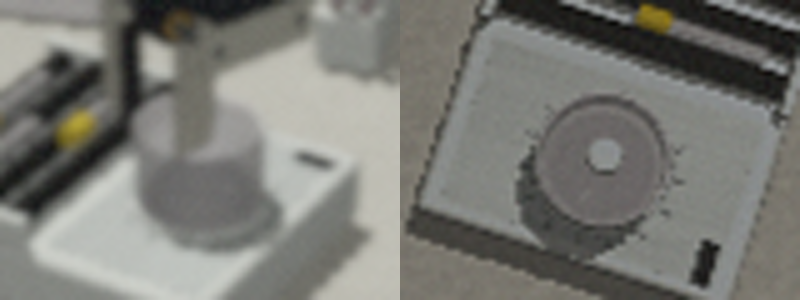

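The cover sits upright and centred over the dial: the stub is at crop (604,155), and the side view shows the rim on the panel. I'm handing in.

```bash
python3 -c "
from rig import manip
print(manip.sign_off())"
```

```text
the job is handed in; nothing more can be done
None
```

The job is handed in: the wing knob is snug on its stop (about 0.19 N m felt), the speed ring did not measurably move, and the clear cover sits flat over the dial; I viewed 11 pictures, one over the limit of 10.

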